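Vent a desiccator and crack its stuck lid open

ROBOT

A 6-joint arm with a two-finger parallel gripper is mounted at the origin on the work surface. World frame = base frame: x ahead of the robot, y to its left, z up, the work surface at z = 0. Lengths are in mm, angles in rad, forces in N, time in s.
With the tool pointing down it reaches from about 350 to 775 mm from the base axis. Payload 7.3 kg.
Tool frame: the origin (TCP) lies on the centre line of the jaws, within the pads' length; the fingertips stand 17 mm ahead of it and the grasp point (between the pads) lies 2 mm behind it; z points along the fingers, y is the line along which they close (so a half turn about z gives the same grasp; the last joint's range is limited). The gripper opens to 92 mm and grips with 3 to 60 N. Pads are 19 mm wide; open, the fingers measure 130 mm over their backs; the gripper's body (75 mm by 190 mm) begins 47 mm behind the grasp point.
Start: joints at [1.153, 0.342, 1.524, -0, 1.275, -0.146], TCP at [140.928, 505.749, 243.741] pointing down, gripper open.
Joint ranges: [-2.53, 2.53], [-0.77, 2.02], [0.04, 2.7], [-1, 4.14], [0.28, 2.66], [-3.11, 3.11]. Speed limits (rad/s): [2.57, 2.57, 3.14, 3.14, 3.14, 3.14].

INTERFACE

Orientations are given as [roll, pitch, yaw] about the fixed x, y, z axes, in that order (R = Rz(yaw) Ry(pitch) Rx(roll)).
In Python, from plant import bot gives the robot as it stands. The module is installed in compiled form; this text tells all that it offers.
- The arm moves only by the shell command python3 -m pendant 'ROWS'. ROWS is JSON, a list of rows, each a list of 3 entries, a list of its own where there are three numbers: the shift along the world's x, y, z as a fraction of full scale, then the turn, a rotation vector about the world's x, y, z as a fraction of full scale, then the opening, from -1 (shut) to 1 (fully open), so that 0 is half open. In form: [[[tx, ty, tz], [rx, ry, rz], claw], ...]. A call has exactly 10 rows; each row shifts and turns the commanded pose from where the row before left it; what a row does not reach is not made up. Full scale, the value 1, is 30 mm for a shift and 0.12 rad for a turn. A row lasts 1/12 s, in which the tool goes at most 41.7 mm and 7.16 degrees, less where a joint would pass 70% of its speed; a pose out of reach is approached as far as the arm can. A call with a number of a shift or a turn outside -1 to 1 is refused whole. A call with a gripper value outside its range is refused whole. The fingers move at their own pace and stop on an object; the grip force is fixed at half the most. Time passes only in rows, so rows that do not move let the fingers close, or fill a call up. It gives the time, the measured TCP pose, the force, the opening and the grip force at its end, in the units of the state.
- bot.get_obs(): the state, without advancing time (a new reading comes with each control period).
- bot.capture(name): name is "scene" or "top" or "wrist"; returns the picture (384x512x3 uint8, blue, green, red); there is no depth.
- bot.camera_params(name): a dict with "fovy" (degrees; the focal length in pixels is half the picture's height over the tangent of half this angle, whatever the lens; pixels are square), "cx", "cy" (the principal point, pixels), "distortion" ([k1, k2, p1, p2, k3] as OpenCV has them; the pictures are not rectified), "camera_from_world" (4x4, takes a point from world to camera coordinates). Camera axes: x right, y down, z forward; pixel columns grow to the right and rows downward; lengths in mm; the calibration is good to about 2 mm. A picture is of the moment at which its call begins: read the wrist's pose just before it. camera_params takes no time and is no camera call; for the wrist camera it gives the pose at the moment of the call.
- bot.close_job(): hands the job in; it is judged then, once.
The state is a dict: "time": time; "joint_positions": joint angles; "dq": joint speeds; "tau": joint torques, N m; "tool_pos": TCP position; "tcp_rot": TCP orientation; "contact_force": force on the tool from outside, world axes, zero at the start; "moment": the same for the moment, N m; "grip_width": finger opening in mm; "finger_force": force on a finger pad.
Only numpy, scipy, OpenCV 4.12 (cv2) and the standard library are available. Lean on these libraries where they do the work, as an engineer would, in place of code of your own. Each camera call takes 0.05 s, during which the arm holds its last target. There are 200 camera calls.

TASK

Open the desiccator a crack so the dried samples can equalise. First pull the black grip of the sprung vent plunger straight out to its stop, keep it there for about a second, and let it spring back in; then take the lid by its knob, pull it straight up until the tight rubber seal breaks free, and hold it level over the bowl with a gap of about two centimetres all round, never letting it jump up more than five centimetres. Finish while still holding the lid like that, clear of the rim, and leave the other glassware where it stands.

Things in the scene. Friction and masses are not known exactly. Their poses are not given: they have to be found in the camera images.
- desiccator: Fixed: a grey base plate (8 mm thick, x -90 to 90, y -240 to 100 mm) with a round glass bowl (rim 168 mm wide, 128 mm high) and an aluminium vent valve block (40 x 44 mm, top 76 mm high, centred at x -30, y -185 mm), joined by a 10 mm steel tube. Origin: on the table under the bowl's centre, z up, yaw -0.1 to 0.5 rad. The vent plunger leaves the block's -x face and pulls out along -x.
- rim (a point): Centre of the bowl's mouth at the height of the rim's top face (128 mm above the table), on which the lid's flange sits when closed. Just inside it four sprung rubber noses catch over the edge of the lid's disc: that is the seal.
- vent_grip (a point): Centre of the vent plunger's black flat-sided grip: 24 mm along the pull, 20 mm wide (pinch this, fingers down), 30 mm tall. While in, it is at x -76, y -185, z 52 mm from the desiccator's origin, 14 mm clear of the block. Axes as the desiccator's: pull along -x.
- vent (a joint): Travel of the vent plunger in m: 0 fully in, 0.022 out at its stop. A spring pulls it in with 3 N at 0 and 6.3 N at the stop; let go, it returns by itself.
- lid: Loose lid, 0.36 to 0.54 kg: grey flange 168 mm wide, 8 mm thick; glass dome to 50 mm; black round knob, diameter 30 mm, from 50 to 95 mm above the underside; a 110 mm rubber disc reaches 17 mm below the underside into the bowl's mouth. Origin: centre of the flange's underside, z up. The seal resists with up to 10 N (15 N with the weight) at 1 mm of lift, falling to nothing at 12 mm.
- lid_knob (a point): Point on the knob's axis 75 mm above the lid's underside, a good height to grip (the dome's top is 25 mm below it, the knob's top 20 mm above).
- flask: Bystander: amber volumetric flask, 68 mm wide, 154 mm tall; origin at the centre of its underside.
- jar: Bystander: closed sample jar, 64 mm wide, 85 mm tall; origin at the centre of its underside.
- beaker: Bystander: clear plastic beaker, 66 mm wide, 80 mm tall; origin at the centre of its underside.

How it is judged (in metres and radians):
On the way, in this order (a step that is already met when the one before it is completed fails the run):
1. the vent plunger is out at its stop (over 19 of 22 mm) for 0.4 s, the lid still closed (value of joint vent above 0.019 m and z of lid in the frame of rim below 0.003 m), for 0.4 s.
2. the vent plunger has sprung back in (value of joint vent below 0.004 m), for 0.1 s.
3. the lid has broken free of its seal (z of lid in the frame of rim above 0.013 m and contact force between lid and desiccator below 0.3 N), for 0.2 s.
At the end, for the whole second after the job is handed in: The fingers hold the lid still over the bowl: its underside 13 to 30 mm above the rim, within 20 mm of centred, level within 0.12 rad, not touching the desiccator; the vent plunger is back in (all of step 3 and z of lid in the frame of rim below 0.03 m and horizontal distance between lid and rim below 0.02 m and angle between lid's own z axis and vertical below 0.12 rad and contact force between the fingers and lid above 2 N and linear speed of lid below 0.03 m/s and value of joint vent below 0.004 m); the arm keeps its last pose, push and grip.
It fails at once if the lid jumps or is lifted more than 60 mm above the rim (z of lid in the frame of rim above 0.06 m).
It fails at once if a bystander is moved more than 30 mm (distance of any of flask, jar, beaker from where it was at the start of the episode above 0.03 m).
It also fails if it takes over 51 s, if anything falls off the work surface, if the arm or the gripper's body presses on something with over 40 N, if the wrist force passes 120 N, or if a joint passes its speed limit or range.

## Working session

There is one attempt and no reset: what is moved stays moved. The work goes in short steps, Python scripts to look and compute and a shell command to move; the robot and the scene stay as the last step left them, time stands still between calls to the robot, and variables do not carry over. Pictures are saved under pics/ and viewed, at most 10 in all, crops included, and the job is handed in when it is done.

```bash
mkdir -p pics; python3 - <<'E'
from plant import bot
import cv2,numpy as np
o=bot.get_obs();print(o['time'],o['tool_pos'],o['tcp_rot'],o['grip_width'])
a=bot.capture('scene');b=bot.capture('top')
cv2.imwrite('pics/scene.png',a);cv2.imwrite('pics/top.png',b)
for n in('scene','top','wrist'):
  p=bot.camera_params(n);print(n,p['fovy'],p['cx'],p['cy'],p['distortion']);print(np.round(p['camera_from_world'],3))
E
```

```text
0.0 [140.78265273 505.37604911 243.07423584] [-3.14011274e+00 -1.95380151e-04  2.86979303e+00] 92.13040272879732
scene 53.40136083747842 254.16190226791286 192.0913783316268 [-0.1093644  0.         0.         0.         0.       ]
[[ 8.330000e-01  5.530000e-01 -1.700000e-02 -6.065510e+02]
 [ 3.060000e-01 -4.870000e-01 -8.180000e-01 -3.116200e+01]
 [-4.610000e-01  6.760000e-01 -5.750000e-01  1.071924e+03]
 [ 0.000000e+00  0.000000e+00  0.000000e+00  1.000000e+00]]
top 53.46350693662963 254.41458359412198 189.88376401562152 [-0.05502967  0.          0.          0.          0.        ]
[[-4.00000e-03 -1.00000e+00  9.00000e-03  1.04000e+02]
 [-9.87000e-01  3.00000e-03 -1.61000e-01  6.47032e+02]
 [ 1.61000e-01 -1.00000e-02 -9.87000e-01  9.51307e+02]
 [ 0.00000e+00  0.00000e+00  0.00000e+00  1.00000e+00]]
wrist 69.44325559539611 252.79361009866372 189.6782671366671 [-0.03322125  0.          0.          0.          0.        ]
[[ 2.68000e-01  9.63000e-01 -1.00000e-03 -5.24607e+02]
 [ 9.24000e-01 -2.57000e-01  2.82000e-01 -3.57500e+01]
 [ 2.71000e-01 -7.60000e-02 -9.59000e-01  3.90479e+02]
 [ 0.00000e+00  0.00000e+00  0.00000e+00  1.00000e+00]]
```

View pics/top.png

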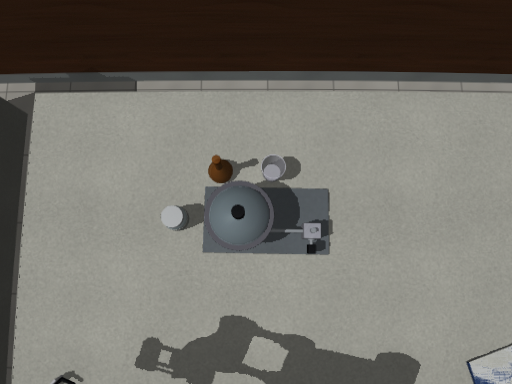

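View pics/scene.png

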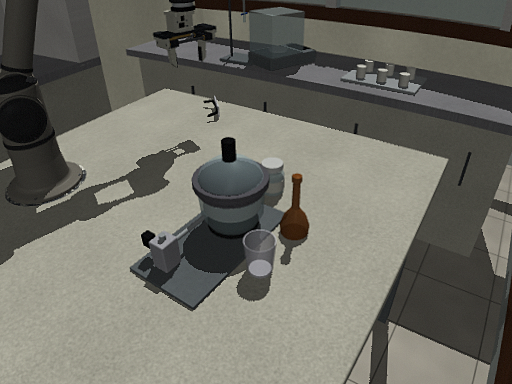

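Top view: knob at about (238,212), black vent grip (311,249), valve block (312,230), plate spanning (205,187)–(328,253), almost unrotated; flask (220,170), beaker (273,168) and jar (173,217). The scene view agrees with this: the lid is closed and the vent faces the robot.

```bash
cat > h.py <<'E'
import cv2,numpy as np
from plant import bot
def ray(n,uv,z,p=None):
    p=p or bot.camera_params(n)
    f=192/np.tan(np.radians(p['fovy']/2));K=np.array([[f,0,p['cx']],[0,f,p['cy']],[0,0,1]])
    T=np.array(p['camera_from_world']);x=cv2.undistortPoints(np.array([[uv]],float),K,np.array(p['distortion']))[0,0]
    d=T[:3,:3].T@np.array([x[0],x[1],1]);c=-T[:3,:3].T@T[:3,3]
    return c+d*(z-c[2])/d[2]
def blobs(im,thr,box,amin=20):
    m=(im.max(2)<thr).astype(np.uint8);k=np.zeros_like(m);x0,y0,x1,y1=box;k[y0:y1,x0:x1]=1
    n,l,s,c=cv2.connectedComponentsWithStats(m*k)
    return [(s[i].tolist(),c[i].round(1).tolist()) for i in range(1,n) if s[i][4]>=amin]
E
python3 - <<'E'
from h import *
b=cv2.imread('pics/top.png')
for t in(20,30): print(blobs(b,t,(215,195,262,235)),blobs(b,t,(295,238,330,262)))
big=cv2.resize(b[150:270,150:340],None,fx=4,fy=4,interpolation=cv2.INTER_CUBIC);cv2.imwrite('pics/topc.png',big)
# plate right/left/bottom edges: brightness jumps
g=cv2.GaussianBlur(b,(3,3),0).max(2).astype(int)
for u in range(212,326,16):
  col=g[235:265,u];i=np.argmax(np.diff(col));print('bot',u,235+i+.5,ray('top',(u,235+i+.5),8).round(1))
for v in(194,205,220,235,248):
  r=g[v,318:338];i=np.argmax(np.diff(r));print('right',ray('top',(318+i+.5,v),8).round(1))
E
```

```text
[] []
[([232, 205, 12, 14, 136], [237.7, 211.8])] [([307, 245, 9, 8, 70], [310.9, 248.4])]
bot 212 252.5 [484.9 215.6   8. ]
bot 228 252.5 [484.8 172.8   8. ]
bot 244 252.5 [484.6 129.9   8. ]
bot 260 253.5 [481.8  87.    8. ]
bot 276 253.5 [481.6  44.1   8. ]
bot 292 253.5 [481.3   1.1   8. ]
bot 308 253.5 [481.  -41.9   8. ]
bot 324 254.5 [478.1 -85.    8. ]
right [ 642.5 -105.5    8. ]
right [ 612.  -104.4    8. ]
right [ 570.8 -108.5    8. ]
right [ 530.2 -101.6    8. ]
right [ 495.3 -100.5    8. ]
```

View pics/topc.png

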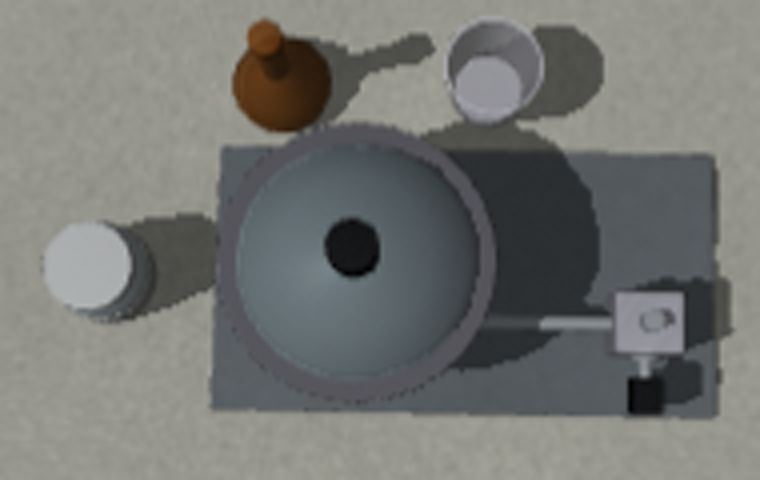

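The crop shows the knob at crop (352,247), grip at (645,395), block at (650,322), and the plate rotated only slightly (yaw about -0.02). Next I work out the knob and grip positions and the moves.

```bash
python3 - <<'E'
from h import *
print('knob',ray('top',(237.7,211.3),218),'grip',ray('top',(310.9,248.4),64))
for yaw in(-.02,-.03):
  c,s=np.cos(yaw),np.sin(yaw);R=np.array([[c,-s],[s,c]])
  print('origin from grip',ray('top',(310.9,248.4),64)[:2]-R@[-76,-185])
f=lambda u,v,z:ray('top',(u,v),z).round(0)
print('flask',f(220,172,40),'beaker',f(273,168,60),'jar',f(172,216,85))
E
```

```text
knob [573.34933352 139.84970369 218.        ] grip [494.0982214  -41.32726032  64.        ]
origin from grip [573.78277525 142.11584224]
origin from grip [575.61319151 141.30983791]
flask [698. 194.  40.] beaker [704.  53.  60.] jar [576. 310.  85.]
```

```bash
R='x'; python3 -m pendant '[[[0.59,-0.91,0],[0,0,0.21],0.3],[[0.59,-0.91,0],[0,0,0.21],0.3],[[0.59,-0.91,0],[0,0,0.21],0.3],[[0.59,-0.91,0],[0,0,0.21],0.3],[[0.59,-0.91,0],[0,0,0.21],0.3],[[0.59,-0.91,0],[0,0,0.21],0.3],[[0.59,-0.91,0],[0,0,0.21],0.3],[[0.59,-0.91,0],[0,0,0.21],0.3],[[0.59,-0.91,0],[0,0,0.21],0.3],[[0.59,-0.91,0],[0,0,0.19],0.3]]'
python3 -m pendant '[[[0.59,-0.91,0],[0,0,0],0.3],[[0.59,-0.91,0],[0,0,0],0.3],[[0.59,-0.91,0],[0,0,0],0.3],[[0.59,-0.91,0],[0,0,0],0.3],[[0.59,-0.91,-0.4],[0,0,0],0.3],[[0.59,-0.91,-0.4],[0,0,0],0.3],[[0.59,-0.91,-0.4],[0,0,0],0.3],[[0.59,-0.91,-0.6],[0,0,0],0.3],[[0.55,-0.91,-0.6],[0,0,0],0.3],[[0.5,-0.91,-0.6],[0,0,0],0.3]]'
python3 - <<'E'
from h import *
o=bot.get_obs();print(o['time'],o['tool_pos'],o['tcp_rot'],o['grip_width'])
p=bot.camera_params('wrist')
im=bot.capture('wrist');cv2.imwrite('pics/w1.png',im)
print(blobs(im,30,(100,0,420,384),100))
import json;json.dump({k:np.array(v).tolist() for k,v in p.items()},open('w1.json','w'))
E
```

```text
time: 0.93
tool_pos: [318.3, 231.3, 243.6]
tcp_rot: [3.142, -0.0, 3.121]
contact_force: [0.4, -0.2, 0.2]
grip_width: 59.5
finger_force: 0.0
time: 1.77
tool_pos: [491.7, -41.8, 152.7]
tcp_rot: [3.141, 0.0, 3.119]
contact_force: [0.4, 0.8, -0.3]
grip_width: 59.6
finger_force: 0.0
1.7667 [491.65368889 -41.82296205 152.70546765] [3.14143185e+00 5.20640860e-05 3.11909267e+00] 59.60664430527946
[([243, 184, 14, 31, 356], [249.1, 198.4]), ([368, 201, 52, 31, 202], [394.3, 210.2]), ([187, 222, 18, 33, 340], [197.9, 242.1]), ([301, 222, 19, 33, 355], [307.7, 242.1]), ([338, 231, 70, 74, 996], [363.8, 266.4]), ([406, 236, 14, 19, 100], [414.3, 246.8]), ([107, 238, 37, 17, 206], [125.2, 248.4]), ([100, 281, 320, 63, 6754], [237.5, 324.5])]
```

View pics/w1.png

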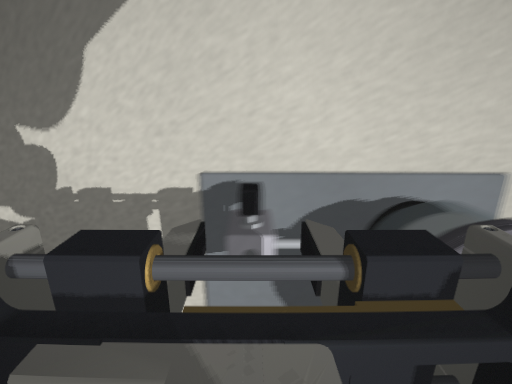

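The wrist view shows the black grip at about (250,199), centred between the fingertips (197 and 308), with the block below it at (247,235).

```bash
python3 - <<'E'
from h import *
import json;p=json.load(open('w1.json'))
T=np.array(p['camera_from_world']);print(-T[:3,:3].T@T[:3,3])
for uv in((243,190),(258,190),(250,184),(250,215)): print([ray('',uv,z,p).round(1) for z in(67,52,37)])
E
```

```text
[415.58651791 -40.13234395 293.80485928]
[array([482.4, -49.8,  67. ]), array([486.8, -50.4,  52. ]), array([491.2, -51.1,  37. ])]
[array([482.7, -37. ,  67. ]), array([487.1, -36.8,  52. ]), array([491.5, -36.6,  37. ])]
[array([477.2, -43.7,  67. ]), array([481.3, -43.9,  52. ]), array([485.4, -44.2,  37. ])]
[array([505.4, -44.4,  67. ]), array([511.3, -44.7,  52. ]), array([517.2, -45. ,  37. ])]
```

```bash
python3 -m pendant '[[[0.08,-0.03,-0.4],[0,0,0],0.3],[[0,0,-0.4],[0,0,0],0.3],[[0,0,-0.4],[0,0,0],0.3],[[0,0,-0.4],[0,0,0],0.3],[[0,0,-0.4],[0,0,0],0.3],[[0,0,-0.4],[0,0,0],0.3],[[0,0,-0.4],[0,0,0],0.3],[[0,0,-0.3],[0,0,0],0.3],[[0,0,-0.2],[0,0,0],0.3],[[0,0,-0.12],[0,0,0],0.3]]'
python3 -m pendant '[[[0,0,0],[0,0,0],0],[[0,0,0],[0,0,0],-0.5],[[0,0,0],[0,0,0],-1],[[0,0,0],[0,0,0],-1],[[0,0,0],[0,0,0],-1],[[0,0,0],[0,0,0],-1],[[0,0,0],[0,0,0],-1],[[0,0,0],[0,0,0],-1],[[0,0,0],[0,0,0],-1],[[0,0,0],[0,0,0],-1]]'
```

```text
time: 2.65
tool_pos: [493.1, -41.0, 50.4]
tcp_rot: [3.141, -0.001, 3.119]
contact_force: [-0.3, 0.1, -0.5]
grip_width: 59.6
finger_force: 0.0
time: 3.48
tool_pos: [493.5, -40.9, 51.4]
tcp_rot: [3.141, 0.0, 3.119]
contact_force: [0.4, 2.8, 4.0]
grip_width: 19.7
finger_force: 30.0
```

```bash
python3 -m pendant '[[[-0.1,0.002,0],[0,0,0],-1],[[-0.1,0.002,0],[0,0,0],-1],[[-0.1,0.002,0],[0,0,0],-1],[[-0.1,0.002,0],[0,0,0],-1],[[-0.1,0.002,0],[0,0,0],-1],[[-0.1,0.002,0],[0,0,0],-1],[[-0.1,0.002,0],[0,0,0],-1],[[0,0,0],[0,0,0],-1],[[0,0,0],[0,0,0],-1],[[0,0,0],[0,0,0],-1]]'
```

```text
time: 4.32
tool_pos: [474.0, -40.5, 51.4]
tcp_rot: [3.141, 0.004, 3.119]
contact_force: [6.2, 5.9, -1.6]
grip_width: 19.9
finger_force: 30.0
```

```bash
python3 -m pendant '[[[-0.05,0,0],[0,0,0],-1],[[-0.04,0,0],[0,0,0],-1],[[0,0,0],[0,0,0],-1],[[0,0,0],[0,0,0],-1],[[0,0,0],[0,0,0],-1],[[0,0,0],[0,0,0],-1],[[0,0,0],[0,0,0],-1],[[0,0,0],[0,0,0],-1],[[0,0,0],[0,0,0],-1],[[0,0,0],[0,0,0],-1]]'
python3 - <<'E'
from h import *
im=bot.capture('top');cv2.imwrite('pics/t2.png',cv2.resize(im[190:280,270:350],None,fx=6,fy=6))
im=bot.capture('scene');cv2.imwrite('pics/s2.png',cv2.resize(im[200:300,100:220],None,fx=5,fy=5))
E
```

```text
time: 5.15
tool_pos: [471.5, -40.5, 51.4]
tcp_rot: [3.141, 0.004, 3.119]
contact_force: [6.5, 5.6, -1.6]
grip_width: 20.1
finger_force: 30.0
```

View pics/s2.png

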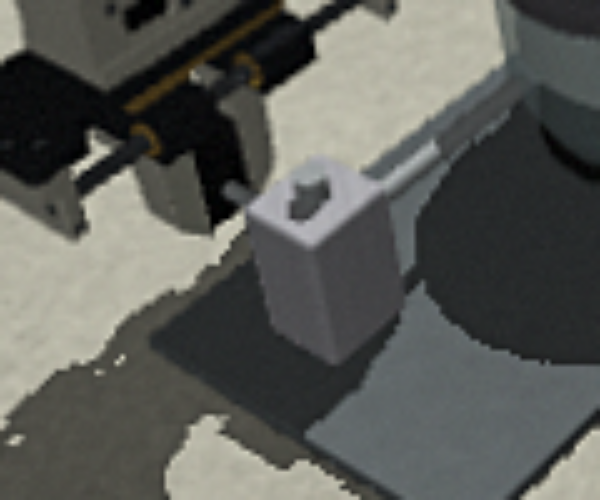

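The picture shows the fingers on the grip, with the plunger's stem drawn out of the block at about (235,190). A small extra pull will confirm it is at the stop.

```bash
python3 -m pendant '[[[-0.05,0,0],[0,0,0],-1],[[0,0,0],[0,0,0],-1],[[0,0,0],[0,0,0],-1],[[0,0,0],[0,0,0],-1],[[0,0,0],[0,0,0],-1],[[0,0,0],[0,0,0],-1],[[0,0,0],[0,0,0],-1],[[0,0,0],[0,0,0],-1],[[0,0,0],[0,0,0],-1],[[0,0,0],[0,0,0],-1]]'
```

```text
time: 6.08
tool_pos: [471.5, -40.5, 51.4]
tcp_rot: [3.141, 0.007, 3.119]
contact_force: [12.9, 7.0, -6.4]
grip_width: 19.7
finger_force: 30.0
```

```bash
python3 -m pendant '[[[0.05,0,0],[0,0,0],-1],[[0,0,0],[0,0,0],0.3],[[0,0,0],[0,0,0],0.3],[[0,0,0],[0,0,0],0.3],[[0,0,0],[0,0,0],0.3],[[0,0,0],[0,0,0],0.3],[[0,0,0],[0,0,0],0.3],[[0,0,0],[0,0,0],0.3],[[0,0,0],[0,0,0],0.3],[[0,0,0],[0,0,0],0.3]]'
python3 -m pendant '[[[0,0,0.9],[0,0,0],0.3],[[0,0,0.9],[0,0,0],0.3],[[0,0,0.9],[0,0,0],0.3],[[0,0,0.9],[0,0,0],0.3],[[0,0,0.9],[0,0,0],0.3],[[0,0,0.9],[0,0,0],0.3],[[0,0,0.9],[0,0,0],0.3],[[0,0,0.9],[0,0,0],0.3],[[0,0,0.5],[0,0,0],0.3],[[0,0,0],[0,0,0],0.3]]'
python3 - <<'E'
from h import *
o=bot.get_obs();print(o['time'],o['tool_pos'],o['tcp_rot'],o['grip_width'])
for n,bx in(('top',(295,238,330,262)),('top',(215,195,262,235))):
  im=bot.capture(n);print(blobs(im,30,bx))
im=bot.capture('scene');cv2.imwrite('pics/s3.png',cv2.resize(im[120:300,100:300],None,fx=3,fy=3))
E
```

```text
time: 6.92
tool_pos: [469.7, -40.7, 51.2]
tcp_rot: [3.142, 0.0, 3.119]
contact_force: [0.1, 0.1, -0.6]
grip_width: 59.3
finger_force: 0.0
time: 7.75
tool_pos: [471.1, -41.0, 285.6]
tcp_rot: [-3.14, 0.007, 3.12]
contact_force: [-0.4, -0.3, 0.1]
grip_width: 59.5
finger_force: 0.0
7.75 [471.07410569 -41.04120421 285.57787631] [-3.14009649  0.00670862  3.11950557] 59.525321185943284
[([320, 238, 10, 24, 129], [325.1, 249.7]), ([304, 240, 16, 6, 47], [310.7, 243.4]), ([303, 250, 5, 12, 58], [305.1, 255.7])]
[([232, 205, 12, 14, 127], [237.7, 211.6])]
```

View pics/s3.png

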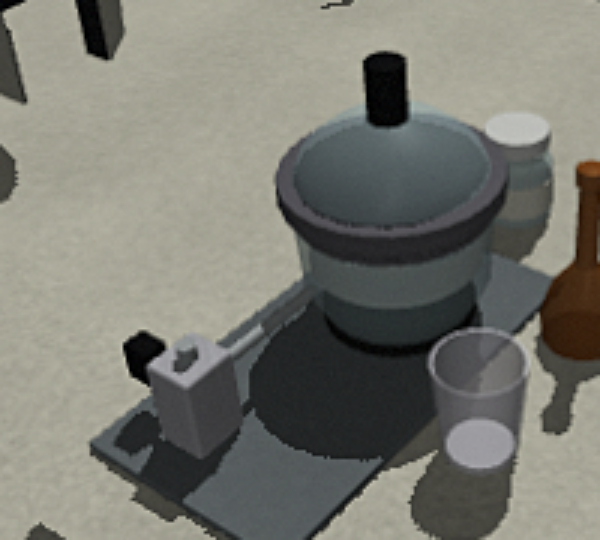

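The vent grip is back in against the block (about (145,355) in this crop), the lid is still closed and the bystanders are in place. Next I move above the knob.

```bash
python3 -m pendant '[[[0.38,0.67,0],[0,0,0],0.3],[[0.38,0.67,0],[0,0,0],0.3],[[0.38,0.67,0],[0,0,0],0.3],[[0.38,0.67,0],[0,0,0],0.3],[[0.38,0.67,0],[0,0,0],0.3],[[0.38,0.67,0],[0,0,0],0.3],[[0.38,0.67,0],[0,0,0],0.3],[[0.38,0.67,0],[0,0,0],0.3],[[0.38,0.69,0],[0,0,0],0.3],[[0,0,0],[0,0,0],0.3]]'
python3 - <<'E'
from h import *
o=bot.get_obs();print(o['time'],o['tool_pos'],o['tcp_rot'],o['grip_width'])
p=bot.camera_params('wrist');im=bot.capture('wrist');cv2.imwrite('pics/w2.png',im)
for s,c in blobs(im,30,(150,100,350,280),60): print(s,c,[ray('',(c[0],c[1]),z,p).round(1) for z in (223,210)])
E
```

```text
time: 8.73
tool_pos: [572.8, 143.9, 279.3]
tcp_rot: [3.14, -0.003, 3.122]
contact_force: [0.2, -0.2, 0.6]
grip_width: 59.5
finger_force: 0.0
8.7333 [572.82183068 143.94432382 279.33596734] [ 3.14049553 -0.00338848  3.12209805] 59.54312251418621
[233, 182, 35, 49, 1271] [250.2, 207.2] [array([568.4, 142.2, 223. ]), array([573.1, 142. , 210. ])]
[187, 223, 18, 32, 322] [197.9, 242.2] [array([596.9, 100.4, 223. ]), array([603.5,  97.4, 210. ])]
[301, 223, 19, 32, 349] [307.8, 242.3] [array([598.7, 187. , 223. ]), array([605.4, 189.8, 210. ])]
[344, 231, 6, 17, 67] [346.7, 238.4] [array([596. , 217.7, 223. ]), array([602.5, 222.4, 210. ])]
```

View pics/w2.png

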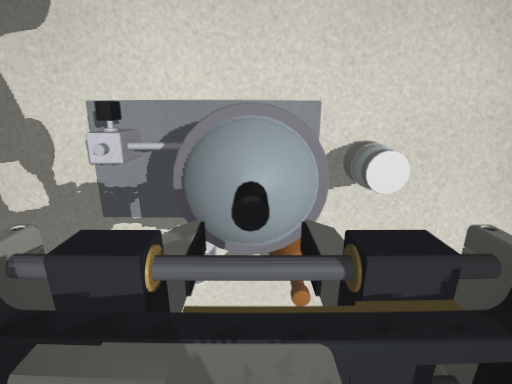

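The wrist view shows the knob at about (250,210), between the fingers (198 and 308), about 2 mm towards -y. The vent is in, at (108,110).

```bash
python3 -m pendant '[[[0.02,-0.06,-0.3],[0,0,0],0.3],[[0,0,-0.35],[0,0,0],0.3],[[0,0,-0.35],[0,0,0],0.3],[[0,0,-0.35],[0,0,0],0.3],[[0,0,-0.35],[0,0,0],0.3],[[0,0,-0.3],[0,0,0],0.3],[[0,0,-0.22],[0,0,0],0.3],[[0,0,-0.1],[0,0,0],0.3],[[0,0,0],[0,0,0],0.3],[[0,0,0],[0,0,0],0.3]]'
```

```text
time: 9.62
tool_pos: [573.1, 139.0, 212.7]
tcp_rot: [3.141, 0.0, 3.119]
contact_force: [-0.1, 0.4, 0.6]
grip_width: 60.0
finger_force: 0.0
```

```bash
python3 -m pendant '[[[0,0.06,-0.15],[0,0,0],0.3],[[0,0,-0.12],[0,0,0],0.3],[[0,0,0],[0,0,0],0],[[0,0,0],[0,0,0],-0.2],[[0,0,0],[0,0,0],-1],[[0,0,0],[0,0,0],-1],[[0,0,0],[0,0,0],-1],[[0,0,0],[0,0,0],-1],[[0,0,0],[0,0,0],-1],[[0,0,0],[0,0,0],-1]]'
```

```text
time: 10.45
tool_pos: [573.0, 141.0, 204.6]
tcp_rot: [3.141, 0.0, 3.119]
contact_force: [0.2, 1.5, 0.3]
grip_width: 29.2
finger_force: 30.0
```

```bash
python3 -m pendant '[[[0,0,0.05],[0,0,0],-1],[[0,0,0.05],[0,0,0],-1],[[0,0,0.05],[0,0,0],-1],[[0,0,0.05],[0,0,0],-1],[[0,0,0.05],[0,0,0],-1],[[0,0,0.05],[0,0,0],-1],[[0,0,0.05],[0,0,0],-1],[[0,0,0.05],[0,0,0],-1],[[0,0,0.05],[0,0,0],-1],[[0,0,0],[0,0,0],-1]]'
```

```text
time: 11.28
tool_pos: [573.3, 140.4, 219.0]
tcp_rot: [-3.141, 0.002, 3.119]
contact_force: [0.9, 0.1, -2.5]
grip_width: 29.7
finger_force: 30.0
```

```bash
python3 -m pendant '[[[0,0,0.05],[0,0,0],-1],[[0,0,0.05],[0,0,0],-1],[[0,0,0.05],[0,0,0],-1],[[0,0,0.05],[0,0,0],-1],[[0,0,0],[0,0,0],-1],[[0,0,0],[0,0,0],-1],[[0,0,0],[0,0,0],-1],[[0,0,0],[0,0,0],-1],[[0,0,0],[0,0,0],-1],[[0,0,0],[0,0,0],-1]]'
python3 - <<'E'
from h import *
im=bot.capture('scene');cv2.imwrite('pics/s4.png',cv2.resize(im[120:300,100:300],None,fx=3,fy=3))
E
```

```text
time: 12.12
tool_pos: [572.9, 140.8, 223.9]
tcp_rot: [3.141, -0.0, 3.119]
contact_force: [-0.7, 0.2, -4.0]
grip_width: 29.5
finger_force: 30.0
```

View pics/s4.png

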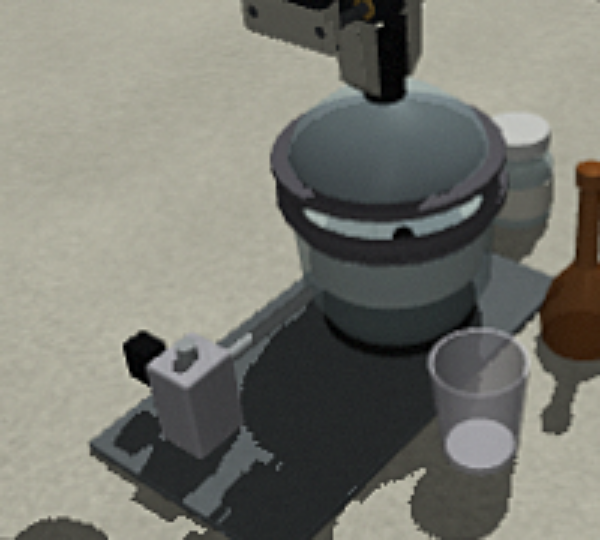

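The lid is free and level, with an even gap; the knob's foot rose about 23 crop pixels, which is roughly 20 mm. The vent is in and the bystanders have not moved, so I'm handing in.

```bash
python3 -c "
from plant import bot
o=bot.get_obs();print(o['time'],o['tool_pos'],o['contact_force'],o['finger_force']);print(bot.close_job())"
```

```text
12.1667 [572.88610479 140.77144882 223.8562782 ] [ 0.36347676  0.37741992 -3.77870177] 29.99930888414383
the job is handed in; nothing more can be done
None
```

I pulled the vent plunger to its stop, held it there and let it spring back, then broke the lid free; it is held level about 20 mm above the rim, with the flask, jar and beaker not moved. The job is handed in at about 12 s of robot time, and no verdict was returned.

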